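Load a fresh cell into the lathe readout's spring holder

TASK

Take the green cell from the wooden rack and load it into the black holder of the blue speed readout: seat its plain flat end against the brass spring contact first, with the white-banded end still raised, then press the white-banded end down until it is caught under the orange lip and the cell lies level, held by the spring. Be gentle: push the spring contact in only as far as it takes to clear the lip, do not force the cell, and leave the red cell and everything else on the bench where it is.

Things in the scene. Friction and masses are not known exactly. Their poses are not given: they have to be found in the camera images.
- fresh_center (a point): centre of the green cell: loose rigid cylinder along its own y axis, 21 mm diameter, 70 mm long, 50 to 95 g. Its +y end has a white band and a brass dot, its -y end is plain flat steel. It starts in either notch of the rack, its centre 32.5 mm above the table.
- fresh_plus (a point): centre of the white-banded (+y) end face of the green cell, 35 mm from its centre
- spent_center (a point): centre of the red cell, same size and shape, in the other notch of the rack, parallel to the green one, 80 mm from it; to be left alone
- rack: fixed wooden rack, 170 (x) by 85 (y) mm, origin under its centre. The cells lie along its y, white band to +y, in notches at x = -40 and +40 mm, on slats at y = -32 to -22 and +22 to +32 mm that rise to 28 mm; between the slats fingers can pass down beside a cell to 6 mm above the table.
- dock: fixed blue 8 mm base plate of the speed readout, z up, origin on the table under the middle of the black holder's nominal place. The holder takes the cell along the dock's y at x = 0: spring contact at the -y end, orange lip at the +y end. A blue housing 44 mm high stands at x = 59 to 129, y = -80 to 70 mm.
- seat (a point): nominal centre of a loaded cell: dock x = 0, y = 0, z = 38.5 mm (cell floor at z = 28 mm), axes as the dock's. ATTENTION: the whole holder (spring, cheeks, lip, wall) is clamped in a slot up to 10 mm to -y or +y of nominal; this shift is NOT in any measured pose (find it by feel or sight). It does not move under the job's loads.
- spring_tip (a point): nominal tip of the unpressed brass spring contact, a dome of 6 mm radius: dock y = -32 mm, z = 38.5 mm (real one shifted with the holder). Behind it, at y = -56 to -72 mm, a black block 50 mm high.
- lip_edge (a point): nominal edge of the flat orange lip: dock y = +31 mm, z = 50.5 mm (underside; 1.5 mm above a loaded cell). It is 4 mm thick, 18 mm wide, runs from y = 31 to 47 mm, and overhangs the end wall (inner face at y = +35 mm) by 4 mm. A cell whose plain end is on the floor clears the lip's top when tilted by 23 degrees or more.
- cheeks (a point): nominal middle of the cell floor, dock y = 0, z = 28 mm. At y = -50 to -30 mm guide cheeks 24 mm apart (1.5 mm play each side) rise with flared tops to z = 47 mm; at y = +25 to +35 mm low rails 16.5 mm apart, 4 mm high. Between these only a keel 12 mm wide lies under the cell, so fingers can pass down beside it to z = 8 mm.
- spring (a joint): how far the contact is pushed in along the dock's -y (m): 0 free, stop at 0.012. 0.6 N per mm, no preload. A level cell must push it in 7 mm to pass the lip; then the spring pushes the cell 4 mm back to the end wall and stays in by 3 mm. Never push it in past 0.0105 (6.3 N). The cell must not press on the holder with over 60 N, summed over its contacts.

How it is judged:
By the outcome, as a careful person would: the job done as asked, in the order asked, and still so for the second after the job is handed in, with the robot touching nothing.
It also fails if it takes over 70 s, if anything falls off the work surface, if the arm or the gripper's body presses on something with over 40 N, if the wrist force passes 120 N, or if a joint passes its speed limit or range.

ROBOT

A 6-joint arm with a two-finger parallel gripper is mounted at the origin on the work surface. World frame = base frame: x ahead of the robot, y to its left, z up, the work surface at z = 0. Lengths are in m, angles in degrees, forces in N, time in s.
With the tool pointing down it reaches from about 0.375 to 0.75 m from the base axis. Payload 9 kg.
Tool frame: the origin (TCP) lies where the fingers leave the gripper's body, on its centre line; the fingertips stand 73 mm ahead of it and the grasp point (between the pads) lies 54 mm ahead of it (robot.tip_reach is the distance from the TCP to the fingertips, in m); z points along the fingers, y is the line along which they close (so a half turn about z gives the same grasp; the last joint's range is limited). The gripper opens to 85 mm and grips with 20 to 120 N. Pads are 22 mm wide; open, the fingers measure 114 mm over their backs; the gripper's body (76 mm by 85 mm) begins 54 mm behind the grasp point. The pads swing forward as they close: fully open they stand 13 mm farther back than shut.
Start: joints at [-80.369, 5.964, 5.575, 89.605, 0, 77.527], TCP at [0.226, -0.556, 0.304] pointing down, gripper open.
Joint ranges: [-171.21, 171.21], [-48.23, 106.86], [-62.78, 66.21], [-105.2, 120.99], [-86.42, 89.51], [-180, 180]. Speed limits (degrees/s): [127.2, 127.2, 147.25, 180, 180, 180].

INTERFACE

Orientations are given as [roll, pitch, yaw] about the fixed x, y, z axes, in that order (R = Rz(yaw) Ry(pitch) Rx(roll)).
In Python, from plant import robot gives the robot as it stands. Calls block until the motion is done:
- robot.move_pose(position, orientation): joint-space move of the TCP to a pose.
- robot.line_to(position, vel=0.15, rotation=None, guard=None): straight line of the TCP; rotation=None keeps the orientation; vel is the mean speed in m/s. With guard (N) it stops when the force on the tool has changed by that much, and returns True; else False.
- robot.goto_joints(angles): joint-space move.
- robot.set_gripper(opening): finger opening in m; the grip force is fixed at half the most; returns when the fingers have stopped.
- robot.pause(seconds).
- robot.ik(position, orientation): joint angles nearest the present ones, or None.
- robot.observe(): the state.
- robot.grab_frame(name): name is "side" or "top"; returns the picture (420x560x3 uint8, blue, green, red); there is no depth.
- robot.get_calibration(name): a dict with "vertical_fov" (degrees; the focal length in pixels is half the picture's height over the tangent of half this angle, whatever the lens; pixels are square), "cx", "cy" (the principal point, pixels), "rvec" (rotation vector, rad) and "tvec" (3), from world to camera coordinates, as OpenCV has them. Camera axes: x right, y down, z forward; pixel columns grow to the right and rows downward; lengths in m; the calibration is good to about 2 mm. A picture is of the moment at which its call begins. get_calibration takes no time and is no camera call.
A pose or a line that the arm cannot do raises robot.IKError and nothing moves.
- robot.job_done(): hands the job in; it is judged then, once.
The state is a dict: "time": time; "q": joint angles; "qvel": joint speeds; "joint_torque": joint torques, N m; "tool_pos": TCP position; "tcp_rot": TCP orientation; "ft_force": force on the tool from outside, world axes, zero at the start; "torque": the same for the moment, N m; "gripper_width": finger opening in m; "gripper_force": force on a finger pad.
Only numpy, scipy, OpenCV 4.12 (cv2) and the standard library are available. Lean on these libraries where they do the work, as an engineer would, in place of code of your own. Each camera call takes 0.05 s, during which the arm holds its last target. There are 200 camera calls.

## Working session

There is one attempt and no reset: what is moved stays moved. The work goes in short steps, each a Python script; the robot and the scene stay as the last script left them, time stands still between calls to the robot, and variables do not carry over. Pictures are saved under pics/ and viewed, at most 10 in all, crops included, and the job is handed in when it is done.

```bash
ls; mkdir -p pics
python3 - <<'E'
from plant import robot
import cv2
for n in("top","side"):
    im=robot.grab_frame(n); cv2.imwrite(f"pics/{n}0.png",im); print(n,robot.get_calibration(n))
print(robot.observe())
E
```

```text
pics
top {'vertical_fov': 47.6585296726606, 'cx': 276.90540609434777, 'cy': 217.01987864656297, 'rvec': array([ 2.1820978 , -2.14469921,  0.11799475]), 'tvec': array([0.03338393, 0.55299597, 0.81046425])}
side {'vertical_fov': 43.32144308921402, 'cx': 285.8909703114721, 'cy': 213.66703627278702, 'rvec': array([ 2.10175649, -0.1662425 ,  0.0928803 ]), 'tvec': array([-0.52355138,  0.09881867,  0.83073494])}
{'time': 0.1, 'q': array([-8.03669255e+01,  5.99634771e+00,  5.53069787e+00,  8.96045248e+01,
        5.84594392e-04,  7.75278287e+01]), 'qvel': array([-0.0083806 , -0.16071535,  0.06738773, -0.00762536,  0.14994501,
       -0.04857522]), 'joint_torque': array([ 7.52679713e-03, -5.58207679e+01,  5.04719281e+01,  1.29082121e-02,
       -1.31863544e-04, -3.47051616e-05]), 'tool_pos': array([ 0.22577026, -0.55566888,  0.30318042]), 'tcp_rot': array([-1.79931608e+02, -1.57260952e-02,  2.21052360e+01]), 'ft_force': array([-0.60720315,  0.1188437 , -0.67166531]), 'torque': array([ 0.00678534, -0.0150932 ,  0.03245023]), 'gripper_force': 0.0, 'gripper_width': 0.08511875863781454}
```

View pics/top0.png

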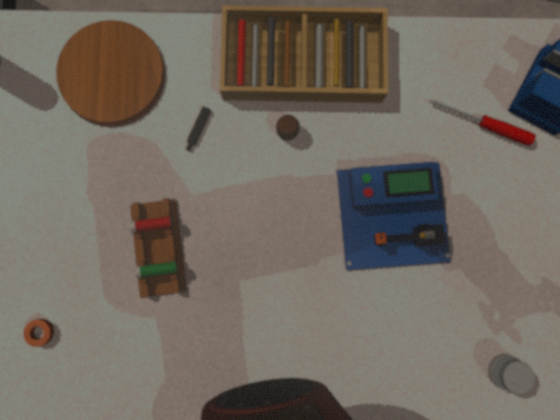

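View pics/side0.png

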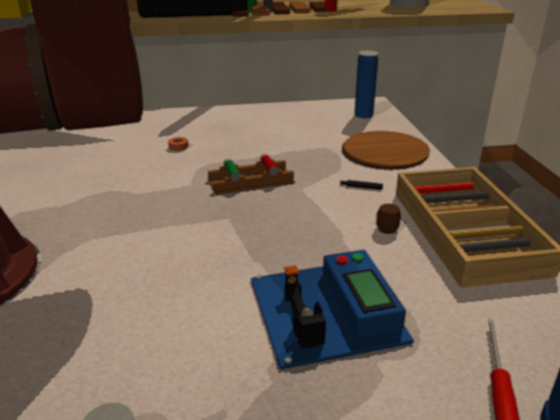

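```bash
cat > h.py <<'E'
from plant import robot
import numpy as np, cv2
def cam(n):
    c=robot.get_calibration(n); f=210/np.tan(np.radians(c["vertical_fov"])/2)
    return f,c["cx"],c["cy"],cv2.Rodrigues(c["rvec"])[0],np.array(c["tvec"])
def ray(n,uv):
    f,cx,cy,R,t=cam(n); d=R.T@np.array([(uv[0]-cx)/f,(uv[1]-cy)/f,1]); return -R.T@t,d
def onz(n,uv,z):
    o,d=ray(n,uv); return o+d*(z-o[2])/d[2]
def proj(n,p):
    f,cx,cy,R,t=cam(n); c=R@np.array(p)+t; return np.array([f*c[0]/c[2]+cx,f*c[1]/c[2]+cy])
def mask(im,lo,hi):
    return cv2.inRange(cv2.cvtColor(im,cv2.COLOR_BGR2HSV),np.array(lo),np.array(hi))
def blobs(m,amin=15):
    n,l,s,c=cv2.connectedComponentsWithStats(m); return [(c[i].round(1),s[i]) for i in range(1,n) if s[i][4]>=amin]
E
python3 - <<'E'
from h import *
t=cv2.imread("pics/top0.png"); s=cv2.imread("pics/side0.png")
a=cv2.resize(t[190:310,110:220],None,fx=3.5,fy=3.5,interpolation=cv2.INTER_CUBIC)
b=cv2.resize(t[155:275,330:455],None,fx=3.2,fy=3.5,interpolation=cv2.INTER_CUBIC)
cv2.imwrite("pics/c1.png",cv2.convertScaleAbs(np.hstack([a,b]),alpha=1.6))
cv2.imwrite("pics/c2.png",cv2.convertScaleAbs(cv2.resize(s[240:370,245:415],None,fx=4.5,fy=4.5,interpolation=cv2.INTER_CUBIC),alpha=1.6))
for nm,lo,hi in(("green",(40,90,40),(85,255,255)),("red",(0,170,90),(7,255,255)),("blue",(100,120,30),(125,255,255)),("orange",(3,150,90),(16,255,255))):
    for n,im in(("top",t),("side",s)):
        print(nm,n,[(list(c),list(map(int,q))) for c,q in blobs(mask(im,lo,hi),12)])
E
```

```text
green top [([np.float64(408.5), np.float64(182.0)], [388, 171, 42, 23, 760]), ([np.float64(366.2), np.float64(177.9)], [362, 174, 10, 9, 68]), ([np.float64(157.7), np.float64(268.6)], [141, 262, 35, 15, 352])]
green side [([np.float64(251.1), np.float64(4.1)], [248, 0, 9, 12, 64]), ([np.float64(230.7), np.float64(167.3)], [225, 160, 14, 17, 132]), ([np.float64(357.5), np.float64(257.1)], [353, 253, 10, 9, 76]), ([np.float64(368.3), np.float64(288.5)], [348, 271, 42, 36, 880])]
red top [([np.float64(240.6), np.float64(51.1)], [237, 20, 8, 65, 400]), ([np.float64(508.5), np.float64(129.7)], [482, 116, 53, 28, 498]), ([np.float64(368.0), np.float64(192.0)], [365, 190, 7, 6, 20]), ([np.float64(153.1), np.float64(222.3)], [136, 217, 34, 11, 240])]
red side [([np.float64(269.0), np.float64(161.6)], [263, 156, 14, 12, 88]), ([np.float64(444.2), np.float64(186.6)], [415, 182, 59, 11, 320]), ([np.float64(341.6), np.float64(259.5)], [338, 257, 8, 6, 42]), ([np.float64(504.1), np.float64(395.7)], [492, 369, 27, 51, 929])]
blue top [([np.float64(540.0), np.float64(94.7)], [510, 41, 50, 93, 2234]
[... 1169 characters left out ...]
1), np.float64(4.3)], [290, 1, 19, 8, 106]), ([np.float64(386.2), np.float64(147.9)], [344, 132, 85, 33, 2193]), ([np.float64(177.5), np.float64(141.5)], [169, 138, 18, 9, 112]), ([np.float64(275.5), np.float64(162.0)], [271, 159, 13, 8, 24]), ([np.float64(246.5), np.float64(166.1)], [239, 165, 16, 3, 16]), ([np.float64(286.2), np.float64(171.5)], [283, 170, 9, 3, 15]), ([np.float64(252.5), np.float64(176.3)], [245, 175, 17, 4, 42]), ([np.float64(217.8), np.float64(181.5)], [211, 180, 14, 4, 26]), ([np.float64(440.1), np.float64(185.2)], [413, 181, 62, 14, 185]), ([np.float64(461.2), np.float64(208.0)], [432, 205, 64, 8, 213]), ([np.float64(291.0), np.float64(269.5)], [285, 266, 13, 8, 87])]
```

View pics/c1.png

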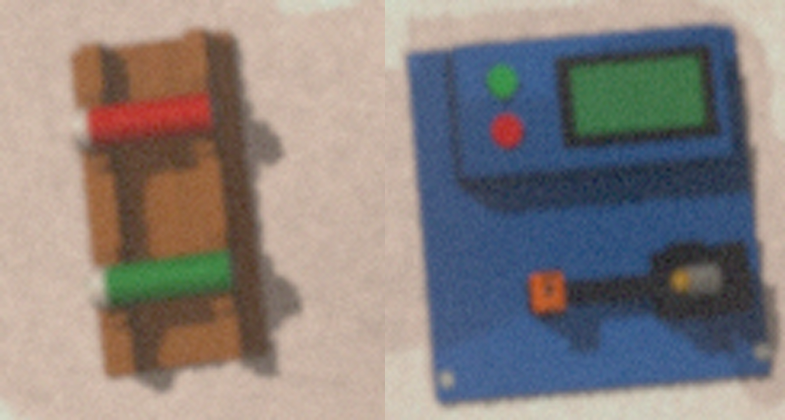

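View pics/c2.png

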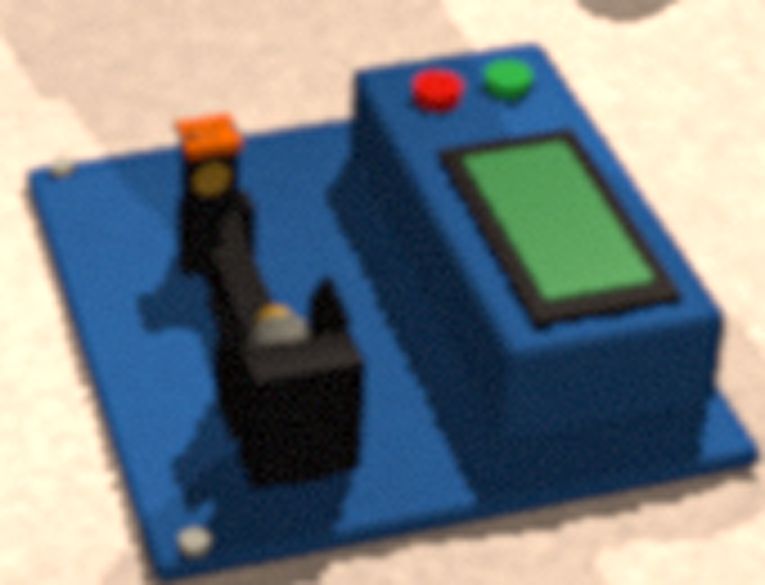

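```bash
cat >> h.py <<'E'
def tri(u,v):
    (o1,d1),(o2,d2)=ray("top",u),ray("side",v)
    s=np.linalg.lstsq(np.c_[d1,-d2],o2-o1,rcond=None)[0]
    a,b=o1+s[0]*d1,o2+s[1]*d2; return (a+b)/2,np.linalg.norm(a-b)
E
python3 - <<'E'
from h import *
np.set_printoptions(precision=4,suppress=True)
t=cv2.imread("pics/top0.png")
print("cam",-cam("top")[3].T@cam("top")[4],-cam("side")[3].T@cam("side")[4])
print("lip top z54.5",onz("top",(380.2,238.4),.0545),onz("side",(291,268),.0545)," tri",tri((380.2,238.4),(291,268.7)))
def yaw(a,b): d=np.array(a)-b; return np.degrees(np.arctan2(-d[0],d[1]))  # +y direction yaw
b1,b2=onz("top",(349.4,263),.009),onz("top",(448.1,255.6),.009); print("bolts",b1,b2,yaw(b1,b2))
tip=onz("top",((683-385)/3.2+330,281/3.5+155),.0385); print("spring tip",tip)
# LCD yaw / housing: rect of lcd green
for nm,lo,hi,w,z in(("lcd",(40,90,40),(85,255,255),(380,165,60,40),.045),("green",(40,90,40),(85,255,255),(130,255,60,30),.040),("red",(0,150,70),(9,255,255),(130,210,60,21),.040)):
    x,y,ww,h=w; m=mask(t,lo,hi)[y:y+h,x:x+ww]
    pts=np.array([onz("top",(c+x,r+y),z)[:2] for r,c in np.argwhere(m>0)],np.float32)
    (c,s,a)=cv2.minAreaRect(pts); e=np.linalg.eigh(np.cov(pts.T))[1][:,1]; e*=np.sign(e[1])
    pr=(pts-pts.mean(0))@e
    print(nm,"mean",pts.mean(0),"rect",np.array(c),np.array(s),a,"pca yaw",np.degrees(np.arctan2(-e[0],e[1])),"ends",pts.mean(0)+e*np.percentile(pr,99.5),pts.mean(0)+e*np.percentile(pr,.5))
for yw in(90,-90):
    for p in((.5,.25,.15),(.5,-.1,.15)):
        print(yw,p,robot.ik(p,[180,0,yw+4]))
E
```

```text
cam [0.4593 0.0406 0.8667] [ 0.4138 -0.7375  0.5087]
lip top z54.5 [ 0.516  -0.1344  0.0545] [ 0.5163 -0.1343  0.0545]  tri (array([ 0.5161, -0.1346,  0.0535]), np.float64(0.0002134129868880441))
bolts [ 0.4739 -0.0886  0.009 ] [ 0.4903 -0.266   0.009 ] 5.256188821761849
spring tip [ 0.5238 -0.2127  0.0385]
lcd mean [ 0.6164 -0.1867] rect [ 0.6167 -0.1866] [0.0359 0.071 ] 4.714128494262695 pca yaw 5.727234843637886 ends [ 0.6129 -0.152 ] [ 0.6199 -0.221 ]
green mean [0.4581 0.2474] rect [0.458  0.2471] [0.0188 0.059 ] 8.091304779052734 pca yaw 8.007590509719748 ends [0.454  0.2761] [0.4621 0.2187]
red mean [0.5375 0.2599] rect [0.5369 0.26  ] [0.0199 0.0583] 8.655499458312988 pca yaw 8.318368756439119 ends [0.5333 0.2886] [0.5416 0.2316]
90 (0.5, 0.25, 0.15) [ 13.1599   0.5655 -16.0684  73.3661   0.      99.1599]
90 (0.5, -0.1, 0.15) [-26.0341  -8.1885 -24.46    73.7284   0.      59.9659]
-90 (0.5, 0.25, 0.15) [ 13.1599   0.5655 -16.0684  73.3661   0.     -80.8401]
-90 (0.5, -0.1, 0.15) [ -26.0341   -8.1885  -24.46     73.7284    0.     -120.0341]
```

```bash
python3 - <<'E'
from h import *
np.set_printoptions(precision=4,suppress=True)
o=[180,0,98.2]; x,y=.4572,.2530
robot.set_gripper(.06)
robot.move_pose([x,y,.20],o)
robot.line_to([x,y,.0875],vel=.12,guard=8)
print(robot.observe()["tool_pos"])
robot.set_gripper(0.0)
robot.pause(.3)
s=robot.observe(); print(s["time"],s["gripper_width"],s["gripper_force"],s["ft_force"],s["tool_pos"])
robot.line_to([x,y,.20],vel=.15); robot.pause(.3)
s=robot.observe(); print(s["time"],s["gripper_width"],s["ft_force"])
# approach above the holder, tilted 26
from scipy.spatial.transform import Rotation as Rn
E
cat >> h.py <<'E'
from scipy.spatial.transform import Rotation as Rn
YD=5.4; RD=Rn.from_euler("z",YD,degrees=True); C=np.array([.5197,-.1732])
ey=RD.apply([0,1,0]); ex=RD.apply([1,0,0])
G=.054
def pose(yc,zc,th,dx=0.):
    """TCP pose for cell centre at holder-frame (dx,yc,zc), tilted th deg"""
    R=RD*Rn.from_euler("x",th,degrees=True)*Rn.from_euler("ZYX",[90,0,180],degrees=True)
    p=np.r_[C,0]+ex*dx+ey*yc+[0,0,zc]
    return p-R.apply([0,0,G]), R.as_euler("xyz",degrees=True)
E
python3 - <<'E'
from h import *
np.set_printoptions(precision=4,suppress=True)
for a in((0,.12,27),(0,.06,27),(-.004,.0385,0)): print(pose(*a),robot.ik(*pose(*a)))
E
```

```text
[0.4577 0.2531 0.0883]
5.2917 0.018768183398732843 58.209198117256165 [-7.1686 -2.016  10.0539] [0.4565 0.253  0.0882]
6.4917 0.018965675963765215 [-0.4059 -0.2162 -1.1377]
(array([ 0.522 , -0.1976,  0.1681]), array([180. , -27. ,  95.4])) [-41.8132  18.2421   1.7264  93.9868  17.9618  39.5124]
(array([ 0.522 , -0.1976,  0.1081]), array([180. , -27. ,  95.4])) [-41.8132  20.8471  -1.5569  88.0985  17.9618  39.5124]
(array([ 0.5201, -0.1772,  0.0925]), array([180. ,   0. ,  95.4])) [-32.4568   1.5044 -21.2966  67.199    0.      52.1432]
```

Run:
```python
from h import *
np.set_printoptions(precision=4,suppress=True)
robot.move_pose(*pose(.005,.15,27)); p,o=pose(.005,.09,27)
robot.line_to(p,vel=.1); robot.pause(.3)
s=robot.observe(); print(s["time"],s["gripper_width"],s["ft_force"],s["tool_pos"],p,s["tcp_rot"])
a,b=robot.grab_frame("top"),robot.grab_frame("side")
cv2.imwrite("pics/ta.png",a);cv2.imwrite("pics/sa.png",b)
r=lambda i,f:cv2.convertScaleAbs(cv2.resize(i,None,fx=f,fy=f,interpolation=cv2.INTER_CUBIC),alpha=1.6)
cv2.imwrite("pics/va.png",np.hstack([r(a[170:290,340:460],3.3),r(b[220:340,235:355],3.3)]))
P=np.r_[C,0]+ey*.005+[0,0,.09]; ax=np.cos(np.radians(27))*ey+[0,0,np.sin(np.radians(27))]
for k in(-.035,0,.035): print(k,proj("top",P+k*ax),proj("side",P+k*ax))
for nm,lo,hi in(("green",(40,90,40),(85,255,255)),("orange",(3,150,90),(16,255,255))):
  for n,im in(("top",a),("side",b)):
    print(nm,n,[(list(c),list(map(int,q))) for c,q in blobs(mask(im,lo,hi),12) if 230<c[0]<460 and 200<c[1]<330])
```

```text
9.1083 0.01928139228765263 [-0.0136 -0.8716 -0.19  ] [ 0.5217 -0.1928  0.1386] [ 0.5215 -0.1926  0.1381] [179.963  -26.9642  95.4148]
-0.035 [421.589  234.5827] [303.6344 284.8077]
0 [405.5577 235.3275] [297.4087 261.4086]
0.035 [388.8518 236.1037] [291.4879 239.1551]
green top [([np.float64(411.2), np.float64(234.3)], [397, 228, 30, 14, 267]), ([np.float64(389.3), np.float64(235.8)], [386, 230, 7, 12, 39])]
green side [([np.float64(300.3), np.float64(270.6)], [292, 251, 19, 37, 401]), ([np.float64(357.5), np.float64(257.1)], [353, 253, 10, 9, 76]), ([np.float64(368.2), np.float64(288.4)], [348, 271, 42, 36, 861])]
orange top [([np.float64(380.3), np.float64(238.4)], [376, 234, 10, 10, 88])]
orange side []
```

View pics/va.png

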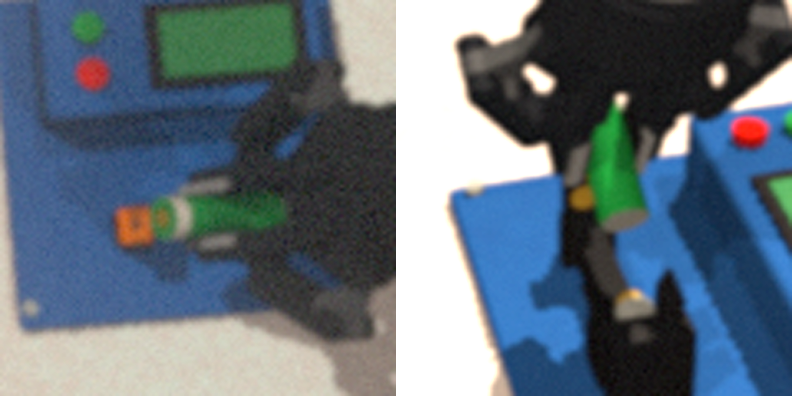

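```bash
cat >> h.py <<'E'
def F():
    f=np.mean([robot.observe()["ft_force"] for _ in range(3)],axis=0) ; return np.array([f@ex,f@ey,f[2]])
def go(yc,zc,th,dx=0.,vel=.03,guard=None):
    p,o=pose(yc,zc,th,dx); return robot.line_to(p,vel=vel,rotation=o,guard=guard)
def where(th):
    s=robot.observe(); R=Rn.from_euler("xyz",s["tcp_rot"],degrees=True)
    d=s["tool_pos"]+R.apply([0,0,G])-np.r_[C,0]; return np.array([d@ex,d@ey,d[2]])*1e3
E
python3 - <<'E'
from h import *
np.set_printoptions(precision=2,suppress=True)
P=np.r_[C,0]+[0,0,.0385]-ey*.032; print("tip pred",proj("side",P),proj("top",P))
go(.005,.06,27,vel=.06); robot.pause(.3); print(where(27),F())
hit=go(.005,.0495,27,vel=.015,guard=2.5); print(hit,where(27),F()); robot.pause(.3);print(F())
w=where(27); go(.005,w[2]/1e3+.001,27); robot.pause(.3); print(where(27),F(),robot.observe()["time"])
E
```

```text
tip pred [304.41 308.51] [418.75 235.84]
[ 0.16  4.85 60.31] [-0.24 -0.12  0.19]
True [ 0.06  5.04 54.44] [-0.4  -1.27  4.32]
[ 0.55 -0.53  5.05]
[-0.1  5.1 55.3] [ 0.07  0.23 -0.93] 11.4667
```

```bash
cat >> h.py <<'E'
def F(n=8):
    a=[]
    for _ in range(n): robot.pause(.025); a.append(robot.observe()["ft_force"])
    f=np.mean(a,axis=0); return np.array([f@ex,f@ey,f[2]])
E
python3 - <<'E'
from h import *
np.set_printoptions(precision=2,suppress=True)
f0=F(16); print(f0,where(27))
for y in np.arange(.004,-.0091,-.001):
    go(y,.0553,27,vel=.02); robot.pause(.1); f=F()-f0; print(where(27),f)
    if f[1]>1.6 or abs(f[0])>4 or abs(f[2])>5: break
print(robot.observe()["time"])
E
```

```text
[-0.13 -0.14 -0.67] [-0.01  5.04 55.44]
[ 0.01  4.03 55.3 ] [0.07 0.28 0.08]
[ 0.01  3.   55.32] [ 0.01  0.02 -0.15]
[-0.    2.03 55.3 ] [0.3  0.17 0.15]
[ 0.01  1.01 55.3 ] [ 0.23  0.32 -0.34]
[-0.01 -0.01 55.31] [ 0.16  0.19 -0.31]
[-0.02 -0.98 55.29] [0.12 0.55 0.28]
[-0.   -1.98 55.3 ] [ 0.18  1.38 -0.04]
[-0.02 -2.98 55.27] [0.17 1.84 0.14]
16.2667
```

```bash
cat >> h.py <<'E'
def yc_for(c,th,lift):
    s,k=np.sin(np.radians(th)),np.cos(np.radians(th)); z=28+lift+35*s+10.5*k
    return (-38-c+(41+(38.5-z)*s)/k)/1e3, z/1e3
E
python3 - <<'E'
from h import *
np.set_printoptions(precision=2,suppress=True)
f0=np.array([0,0,-.7])
for th,c in [(27,3),(25.5,5),(24,7)]+[(t,8.4) for t in(23,22,20,18,16,14,12)]:
    y,z=yc_for(c,th,1.0); go(y,z+.001,th,vel=.02); robot.pause(.05); f=F(6)-f0
    print(th,c,where(th),f)
    if f[1]>6 or abs(f[0])>5 or abs(f[2])>6: print("STOP");break
print(robot.observe()["time"],robot.observe()["gripper_width"])
b=robot.grab_frame("side"); a=robot.grab_frame("top")
r=lambda i,f:cv2.convertScaleAbs(cv2.resize(i,None,fx=f,fy=f,interpolation=cv2.INTER_CUBIC),alpha=1.6)
cv2.imwrite("pics/vb.png",np.hstack([r(a[170:290,340:460],3.3),r(b[220:340,235:355],3.3)]))
E
```

```text
27 3 [ 0.   -2.99 55.25] [0.22 1.85 0.33]
25.5 5 [ 0.07 -4.7  54.61] [0.69 2.85 0.8 ]
24 7 [ 0.07 -6.42 53.84] [1.01 3.99 1.27]
23 8.4 [-0.   -7.58 53.29] [0.91 4.98 1.21]
22 8.4 [-0.16 -7.41 52.75] [-0.31  4.9   0.68]
20 8.4 [ 0.1  -7.25 51.84] [1.11 4.78 0.7 ]
18 8.4 [ 0.03 -6.98 50.78] [0.51 5.2  0.68]
16 8.4 [ 0.01 -6.66 49.65] [0.72 5.21 0.33]
14 8.4 [ 0.06 -6.37 48.59] [0.96 5.04 0.27]
12 8.4 [ 0.06 -6.14 47.47] [ 1.19  5.36 -0.47]
20.8083 0.019312304078514336
```

View pics/vb.png

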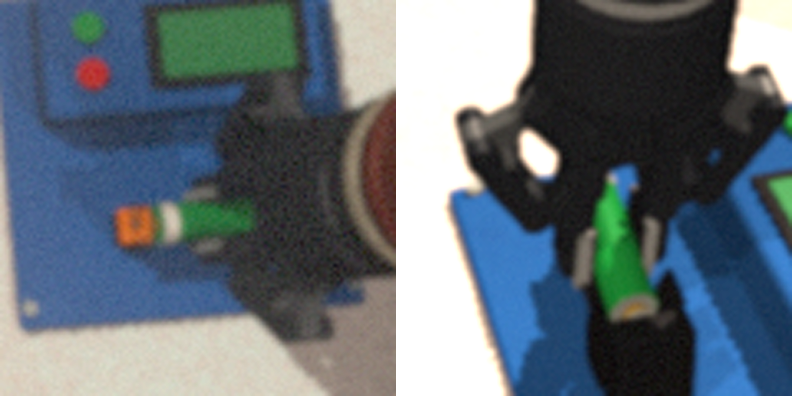

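Run:
```python
from h import *
np.set_printoptions(precision=2,suppress=True)
f0=np.array([0,0,-.7]); ok=True
for th,l in((10,1.),(8,1.),(6,1.),(4,.9),(2,.8),(0,.8)):
    y,z=yc_for(8.4,th,l); go(y,z+.001,th,vel=.02); robot.pause(.05); f=F(6)-f0
    print(th,where(th),f)
    if f[1]>6 or abs(f[0])>5 or abs(f[2])>8: print("STOP");ok=False;break
if ok:
    for k in range(8):
        if f[2]>2.5: break
        z-=.0003; go(y,z+.001,0,vel=.02); f=F(5)-f0; print(where(0),f)
print(robot.observe()["time"])
```

```text
10 [-0.03 -5.96 46.35] [ 0.7   5.44 -0.19]
8 [-0.03 -5.73 45.17] [ 1.11  5.27 -0.67]
6 [-0.02 -5.59 44.01] [ 0.87  5.54 -0.45]
4 [-0.02 -5.54 42.79] [ 0.82  5.75 -0.75]
2 [-0.01 -5.54 41.57] [0.35 5.2  0.02]
0 [ 0.03 -5.38 40.41] [0.01 5.68 0.6 ]
[ 0.04 -5.35 40.36] [-0.95  7.    3.71]
24.0583
```

Run:
```python
from h import *
np.set_printoptions(precision=2,suppress=True)
f0=np.array([0,0,-.7])
z0=.0405; y=-.0050
go(y,z0,0,vel=.02); print(where(0),F(10)-f0)
for th in(-.5,-1,-1.5,-2,-2.5,-3):
    go(y,z0+.035*np.sin(np.radians(th)),th,vel=.02); f=F(8)-f0; print(th,where(th),f,robot.observe()["torque"])
    if f[2]>4 : break
print(robot.observe()["time"])
b=robot.grab_frame("side"); a=robot.grab_frame("top")
r=lambda i,f:cv2.convertScaleAbs(cv2.resize(i,None,fx=f,fy=f,interpolation=cv2.INTER_CUBIC),alpha=1.6)
cv2.imwrite("pics/vc.png",np.hstack([r(a[200:270,360:430],5.6),r(b[240:310,260:330],5.6)]))
```

```text
[-0.01 -4.99 40.42] [ 0.69  5.11 -0.  ]
-0.5 [-0.   -5.11 40.34] [-0.81  5.32  2.23] [ 1.04  0.26 -0.02]
-1 [ 0.04 -5.12 40.34] [-1.7   5.27  4.68] [1.26 0.53 0.  ]
25.4583
```

View pics/vc.png

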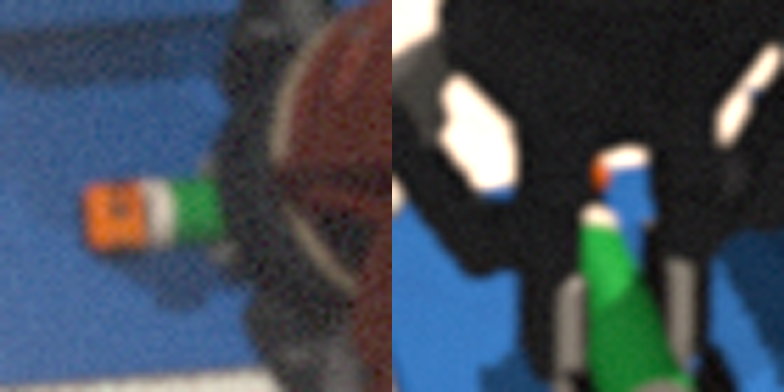

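Run:
```python
from h import *
np.set_printoptions(precision=2,suppress=True)
f0=np.array([0,0,-.7]); z=.0403
go(-.005,z,-.3,vel=.02); f=F()-f0; print(where(0),f)
for y in(-.004,-.003,-.002,-.001,-.0003):
    go(y,z,-.3,vel=.02); g=f; f=F()-f0; print(where(0),f)
    if f[1]<-.5 or abs(f[2])>6: print("STOP"); break
print(robot.observe()["time"])
```

```text
[ 0.04 -5.02 40.37] [-0.37  5.53  2.14]
[ 0.06 -4.19 40.36] [-0.43  2.95  1.12]
[ 0.02 -3.06 40.35] [-0.21  2.63  1.52]
[ 0.04 -2.   40.35] [-0.78  2.05  1.54]
[ 0.05 -1.01 40.37] [-0.17  1.75  2.18]
[ 0.07 -0.38 40.38] [-0.07  1.13  2.28]
28.2583
```

Run:
```python
from h import *
np.set_printoptions(precision=2,suppress=True)
robot.set_gripper(.045); robot.pause(.3)
p=robot.observe()["tool_pos"]; robot.line_to(p+[0,0,.10],vel=.08)
robot.line_to(p+[0,0.0,.16],vel=.15); robot.move_pose([.45,.12,.30],[180,0,95]); robot.pause(.3)
print(robot.observe()["time"])
b=robot.grab_frame("side"); a=robot.grab_frame("top")
r=lambda i,f:cv2.convertScaleAbs(cv2.resize(i,None,fx=f,fy=f,interpolation=cv2.INTER_CUBIC),alpha=1.6)
cv2.imwrite("pics/vd.png",np.hstack([r(a[190:280,360:450],4.4),r(b[250:340,255:345],4.4)]))
for k in(-.035,.035): print(proj("top",np.r_[C,0]+ey*k+[0,0,.0385]),proj("side",np.r_[C,0]+ey*k+[0,0,.0385]))
```

```text
32.3417
[420.46 235.7 ] [305.04 309.96]
[380.52 238.79] [291.5  278.61]
```

View pics/vd.png

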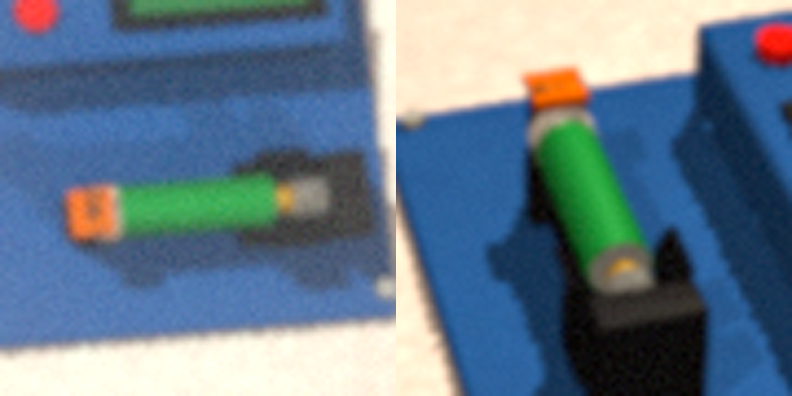

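The pictures show the cell lying level. Its white end is under the orange lip (top view about 383,238), and its plain end is against the spring (about 423,235).

```bash
python3 -c "
from plant import robot
print(robot.job_done())"
```

```text
the job is handed in; nothing more can be done
None
```

The green cell is in the holder, level and caught under the orange lip with its plain end against the spring; the robot touched nothing at hand-in (about 32 s), and peak push on the spring was about 9 mm, estimated from wrist force and position.

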